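Open the fume hood window to its marker and start the fan

ROBOT

A 7-joint arm with a two-finger parallel gripper is mounted at the origin on the work surface; the furniture and walls round the work are solid. World frame = base frame: x ahead of the robot, y to its left, z up, the work surface at z = 0. Lengths are in m, angles in rad, forces in N, time in s.
With the tool pointing down it reaches from about 0.4 to 0.875 m from the base axis. Payload 6.5 kg.
Tool frame: the origin (TCP) lies at the very end of the fingers, on their centre line; the grasp point (between the pads) lies 19 mm behind it; z points along the fingers, x is the direction in which the jaws open and shut, and the axes are right-handed (so a half turn about z gives the same grasp; the last joint's range is limited). The gripper opens to 88 mm and grips with 3 to 60 N. Pads are 18 mm wide; open, the fingers measure 123 mm over their backs; the gripper's body (75 mm by 187 mm) begins 45 mm behind the grasp point.
Start: joints at [-1.191, 0.536, -0.004, 1.538, 0.003, 1.067, -0.071], TCP at [0.28, 0.586, 0.239] pointing down, gripper open.
Joint ranges: [-2.7, 2.7], [-0.37, 2.16], [-1.27, 1.26], [0.24, 2.4], [-1.31, 4.45], [0.19, 1.91], [-2.76, 2.76]. Speed limits (rad/s): [2.39, 2.39, 3.14, 3.14, 3.14, 3.14, 3.14].

INTERFACE

Orientations are given as a unit quaternion [w, x, y, z].
In Python, from rig import bot gives the robot as it stands.
- The arm moves only by the shell command python3 -m handwheel 'ROWS'. ROWS is JSON, a list of rows, each a list of 5 numbers: the shift along the world's x, y, z as a fraction of full scale, then the turn about the world's z as a fraction of full scale, then the opening, from 0 (shut) to 1 (fully open). In form: [[tx, ty, tz, roll, fingers], ...]. A call has 1 to 5 rows; each row is the pose to reach, as a shift and turn from the pose commanded when the call began; what a row does not reach only later rows make up. Full scale, the value 1, is 0.25 m for a shift and 90 degrees for a turn. A row lasts 1/10 s, in which the tool goes at most 50 mm and 8.59 degrees, less where a joint would pass 70% of its speed; a pose out of reach is approached as far as the arm can. A call with a number of a shift or a turn outside -1 to 1 is refused whole. A call with a gripper value outside its range is refused whole. The fingers move at their own pace and stop on an object; the grip force is fixed at half the most. Time passes only in rows, so rows that repeat a pose let the fingers close. It gives the time, the measured TCP pose, the force and the opening at its end, in the units of the state.
- bot.read_state(): the state, without advancing time (a new reading comes with each control period).
- bot.camera(name): name is "side" or "top" or "wrist"; returns a dict with "pixels" (400x640x3 uint8, blue, green, red), "vertical_fov" (degrees; the focal length in pixels is half the picture's height over the tangent of half this angle, whatever the lens; pixels are square), "cx", "cy" (the principal point, pixels), "k1" (the pictures are not rectified: a ray, as slopes to the right and down, at radius r is drawn at 1 + k1 r^2 times it, then the intrinsics apply), "origin" and "rotation" of the camera in the world. Camera axes: x right, y down, z forward; pixel columns grow to the right and rows downward; lengths in m; the calibration is good to about 2 mm. A picture is of the moment at which its call begins. There is no depth.
- bot.finish_job(): hands the job in, once; it reports no verdict.
Trained networks look in a picture, given as the dict that the camera call returned (one of the last four; its "shot" number tells which), for a name from the list of things; names that differ only in an ending like _2 or _b are one class to them, and where a whole thing is asked for, a point or a joint stands for the part that bears it (a point fixed in the world has none). Each returns a list of dicts, best first, with "p" (0 to 1); they miss things now and then, are a little off and sometimes report something else, mostly with a low value. They report only what shows in the picture. A call takes as long as a camera call.
- bot.trace(picture, thing): "pixels" (400x640 bool, what is visible of it) and "bbox" ([left, top, right, bottom] in pixels, round what is visible of it).
The state is a dict: "t": time; "qpos": joint angles; "qvel": joint speeds; "tau": joint torques, N m; "tool_pos": TCP position; "orientation": TCP orientation; "force": force on the tool from outside, world axes, zero at the start; "ft_torque": the same for the moment, N m; "finger_gap": opening from 0.0 (shut) to 1.0 (fully open).
Only numpy, scipy, OpenCV 4.12 (cv2) and the standard library are available. Lean on these libraries where they do the work, as an engineer would, in place of code of your own. Each camera call takes 0.05 s, during which the arm holds its last target. There are 200 camera calls.

TASK

Get the small fume hood ready for use. With the fingertips under the lip of its sliding window, gently push the window up until its pointer is level with the pointer of the clip on the left post, not past it, and leave it standing there; then press the large fan button on the hood's front strip fully in and let it come back. Push only from beneath: do not grip the lip or touch the window pane, leave the clip, the small lamp button and the glassware and bottles alone.

Things in the scene. Friction and masses are not known exactly. Their poses are not given: they have to be found in the camera images.
- hood: White bench-top fume hood, fixed, 250 mm wide, 220 deep, 500 high, clear sides. Origin: on the bench below its deck. x is level and points into the hood, y to its left seen from the front, z up. Its window leans back 15 degrees and travels along (0.259, 0, 0.966) in these axes. A sloping control strip (x -155 to -92 mm, 46 mm high at most) lies in front of the window, 70 mm below the closed lip.
- sash (a joint): Height of the window along its slope, m: 0 closed (it always starts so), 0.15 at its upper stop. A counterweight on a cord balances it; it moves at a push of 2 to 5 N along its slope and stays where it is left. Moved at under 0.1 m/s it stops at once when the push stops.
- lip_front (a point): Axis of the round front edge (12 mm diameter, along the hood's y) of the window's lip, at mid-width. The lip is an aluminium shelf 150 mm wide that stands 40 mm out from the window's lower edge, square to the pane; its underside is 4 mm below this axis, its upper side (which belongs to the pane) 8 mm above it. With the window closed this point is about 128 mm above the bench.
- pane: The window pane, to be left untouched: clear plastic in an aluminium frame, 206 wide, 187 mm up the slope, with the cover plate on the lip's upper side and the window's pointer. Origin: middle of the window's lower edge; x into the hood, square to the pane, y to the left, z up the slope. It rises with the window.
- window_pointer (a point): Point of the black triangular pointer (18 mm high) at the left edge of the window, 55 mm up the slope from the window's lower edge.
- marker_point (a point): Point of the black triangular pointer (18 mm high) of the clip that is clamped on the left post; it marks the working height and points at the window's pointer when that is level with it. Its z axis points up the slope.
- clip (a joint): Position of the clip along the left post, m: equal to the value of joint sash at which the two pointers are level (0.055 to 0.14). It is clamped tight.
- fan (a joint): Travel of the fan button, m: 0 out, 0.006 fully in. A spring pushes it back; fully in takes 5 N.
- fan_top (a point): Middle of the top face of the fan button: the large black round button (30 mm diameter) at the left end of the sloping control strip. It stands 10 mm out of its 46 mm grey collar. It is pressed at right angles to the strip, along (0.381, 0, -0.924) in the hood's axes.
- lamp (a joint): Travel of the lamp button, m: 0 out, 0.006 fully in: the small black round button (16 mm diameter) at the right end of the control strip, 160 mm from the fan button. Leave it alone.
- flask: Conical flask, 85 mm wide, 144 mm high, on the bench to the right of the hood. Origin: centre of its underside, as for all the bystanders.
- cylinder: Measuring cylinder, foot 63 mm, 151 mm high, on the bench to the left of the hood.
- beaker: Tall beaker, 59 mm wide, 100 mm high, on the bench to the left of the hood.
- dropper: Dropper bottle with nozzle, 55 mm wide, 153 mm high, on the bench to the left of the hood.
- bottle: Small dark reagent bottle, 51 mm wide, 93 mm high, on the bench before the right side of the hood.
- hood_flask: Small conical flask, 64 mm wide, 107 mm high, on the deck inside the hood, right.
- hood_dish: Glass dish, 69 mm wide, 15 mm high, on the deck inside the hood, left.
- burette_stand_a: Burette stand, fixed, between the robot and the left part of the bench: keep the arm clear of it. Base 285 by 218 mm, 46 mm high; origin under the base's centre. Its rod, 13 mm thick and 800 mm high, rises at (107, 0) mm in its axes; a burette in a clamp hangs at (27, 68) mm, from 350 to 1100 mm above the bench, with the clamp about 510 mm up.

How it is judged:
On the way, in this order (a step that is already met when the one before it is completed fails the run):
1. the window stands at the marker: the two pointers are level within 9 mm, the window at rest (z of window_pointer in the frame of marker_point between -0.009 and 0.009 m and velocity of joint sash between -0.005 and 0.005 m/s), for 0.3 s.
2. the fan button is pressed in, by at least 5 of its 6 mm, with the window still at the marker (value of joint fan above 0.005 m and z of window_pointer in the frame of marker_point between -0.009 and 0.009 m), for 0.1 s.
At the end, for the whole second after the job is handed in: the window stands by itself at rest with its pointer level with the clip's pointer, within 9 mm along the slope, and the fan and lamp buttons are out again (all of step 1 and value of joint each of fan, lamp below 0.0015 m); the robot touches nothing.
It fails at once if the window is pushed more than 15 mm past the marker (z of window_pointer in the frame of marker_point above 0.015 m).
It fails at once if the window moves faster than 0.3 m/s (velocity of joint sash above 0.3 m/s or velocity of joint sash below -0.3 m/s).
It fails at once if the pane, its frame or the upper side of the lip is touched (as when the lip is gripped) (contact force between any of the fingers, the arm and pane above 0.5 N).
It fails at once if the clip is shifted by more than 4 mm or the lamp button is pressed (distance of marker_point from where it was at the start of the episode above 0.004 m or value of joint lamp above 0.003 m).
It fails at once if a bystander (flask, cylinder, beaker, bottle or dish) is moved by more than 15 mm, lifted or tipped (distance of any of flask, cylinder, beaker, dropper, bottle, hood_flask, hood_dish from where it was at the start of the episode above 0.015 m or angle between any of flask, cylinder, beaker, dropper, bottle, hood_flask, hood_dish's own z axis and vertical above 0.35 rad).
It also fails if it takes over 48 s, if anything falls off the work surface, if the arm or the gripper's body presses on something with over 40 N, if the wrist force passes 120 N, or if a joint passes its speed limit or range.

## Working session

There is one attempt and no reset: what is moved stays moved. The work goes in short steps, Python scripts to look and compute and a shell command to move; the robot and the scene stay as the last step left them, time stands still between calls to the robot, and variables do not carry over. Pictures are saved under pics/ and viewed, about 8 in all and at most 12, crops included, and the job is handed in when it is done.

```bash
mkdir -p pics; ls
cat > h.py <<'E'
import numpy as np, cv2
from rig import bot
def K(c):
    f=200/np.tan(np.radians(c["vertical_fov"])/2); return f
def proj(c,P):
    P=np.atleast_2d(P); R=np.array(c["rotation"]).reshape(3,3); q=(P-np.array(c["origin"]))@R
    s=q[:,:2]/q[:,2:]; r2=(s**2).sum(1,keepdims=True)
    return s*(1+c["k1"]*r2)*K(c)+[c["cx"],c["cy"]]
def ray(c,uv):
    d=(np.array(uv,float)-[c["cx"],c["cy"]])/K(c); s=d.copy()
    for _ in range(20): s=d/(1+c["k1"]*(s@s))
    v=np.array(c["rotation"]).reshape(3,3)@np.r_[s,1]; return np.array(c["origin"]),v/np.linalg.norm(v)
def onz(c,uv,z):
    o,v=ray(c,uv); return o+v*(z-o[2])/v[2]
def tri(*cu):
    A=np.zeros((3,3));b=np.zeros(3)
    for c,uv in cu:
        o,v=ray(c,uv);M=np.eye(3)-np.outer(v,v);A+=M;b+=M@o
    return np.linalg.solve(A,b)
E
python3 - <<'E'
from h import *
s=bot.read_state();print(s)
for n in ["side","top","wrist"]:
    c=bot.camera(n);cv2.imwrite(f"pics/{n}0.png",c["pixels"])
    print(n,{k:v for k,v in c.items() if k!="pixels"})
    for t in ["hood","lip_front","window_pointer","marker_point","fan_top","lamp","burette_stand_a","bottle"]:
        print(t,[(round(d["p"],2),d["bbox"]) for d in bot.trace(c,t)[:2]])
E
```

```text
pics
{'t': 0.0, 'qpos': array([-1.19116506,  0.53716715, -0.00440352,  1.53884435,  0.00260764,
        1.06729569, -0.07119084]), 'qvel': array([-0.00088105, -0.00014772, -0.0005883 ,  0.00015003,  0.00031345,
        0.00079086,  0.00188445]), 'tau': array([-4.25701255e-04, -5.71001136e+01,  9.90077332e-01, -2.51598501e+01,
       -5.64072642e-02,  1.78981695e-02,  1.56191609e-04]), 'tool_pos': array([0.28006158, 0.58590309, 0.23784999]), 'orientation': array([ 5.17453361e-04,  8.45918961e-01,  5.33310774e-01, -6.80077167e-04]), 'force': array([-0.18817552, -0.11730487,  0.88314222]), 'ft_torque': array([ 0.02221732, -0.02371249, -0.00414857]), 'finger_gap': 0.9986896714366336}
side {'vertical_fov': 52.85788537182644, 'cx': 321.25697574224654, 'cy': 204.16557285585006, 'k1': -0.09259543780469305, 'origin': array([0.23352441, 1.15409458, 0.72337866]), 'rotation': array([ 0.04677138, -0.08168094,  0.8492372 , -0.51955446]), 'shot': 1}
hood [(0.71, [255.6, 77.2, 336.7, 248.7])]
lip_front [(0.57, [283.8, 140.6, 334.9, 209.6])]
window_pointer [(0.72, [286.8, 142.0, 334.6, 205.0])]
marke
[... 435 characters left out ...]
.07437977]), 'shot': 2}
hood [(0.87, [305.1, 97.6, 429.4, 238.1])]
lip_front [(0.77, [322.1, 147.2, 387.6, 217.2])]
window_pointer [(0.87, [328.1, 148.4, 390.2, 215.8])]
marker_point [(0.38, [321.3, 154.3, 330.1, 163.7])]
fan_top [(0.42, [319.0, 190.1, 324.3, 201.8])]
lamp []
burette_stand_a []
bottle [(0.67, [380.0, 226.9, 401.0, 244.4])]
wrist {'vertical_fov': 69.32169479490749, 'cx': 321.9763891537874, 'cy': 195.84810104910753, 'k1': -0.04843206520118681, 'origin': array([0.2198628 , 0.61557319, 0.38590654]), 'rotation': array([0.11272688, 0.83851099, 0.52837192, 0.07081728]), 'shot': 3}
hood []
lip_front []
window_pointer []
marker_point []
fan_top []
lamp []
burette_stand_a []
bottle []
```

```bash
sed -i 's/np.array(c\["rotation"\]).reshape(3,3)/Rot(c)/; 2a from scipy.spatial.transform import Rotation\ndef Rot(c):\n    return Rotation.from_quat(np.roll(c["rotation"],-1)).as_matrix()' h.py
python3 - <<'E'
import cv2
a=cv2.imread("pics/side0.png");cv2.imwrite("pics/a.png",cv2.resize(a[60:290,180:440],None,fx=3,fy=2.6) if 0 else cv2.resize(a[50:270,200:460],None,fx=2.7,fy=2.7,interpolation=2))
E
```

```text
(no output)
```

View pics/top0.png

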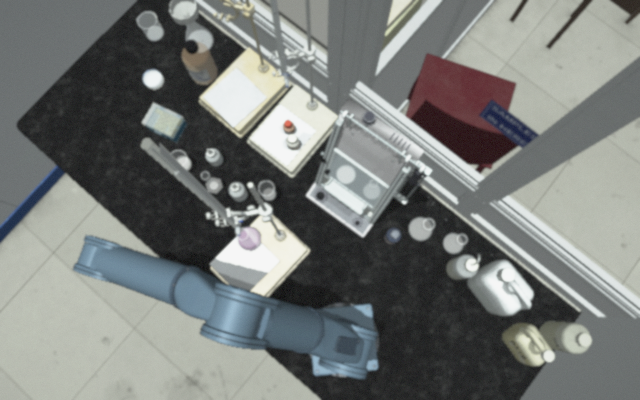

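View pics/a.png

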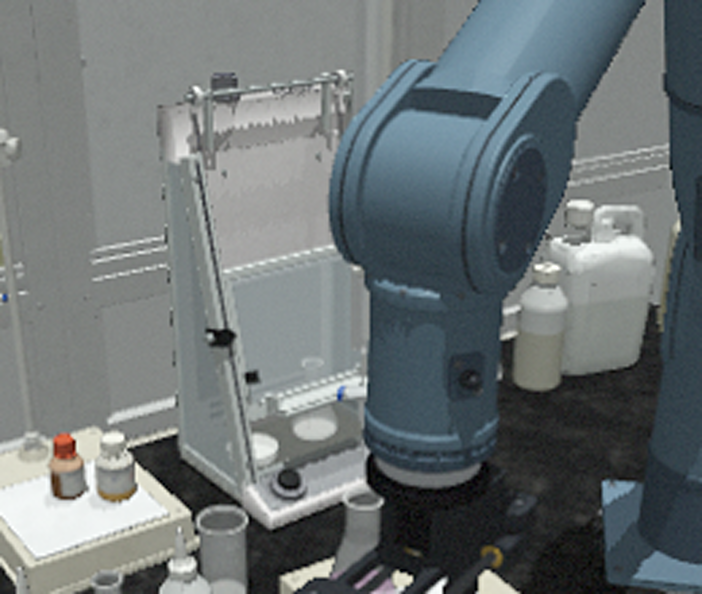

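```bash
python3 - <<'E'
from h import *
cs=bot.camera("side");ct=bot.camera("top");cw=bot.camera("wrist")
def cen(d): 
    m=d["pixels"];ys,xs=np.nonzero(m);return [xs.mean(),ys.mean()]
for t in ["flask","cylinder","beaker","dropper","bottle","hood_flask","hood_dish","burette_stand_a","fan_top","marker_point","lip_front"]:
    for n,c in (("s",cs),("t",ct)):
        for d in bot.trace(c,t)[:2]:
            uv=cen(d);print(t,n,round(d["p"],2),np.round(uv),np.round(onz(c,uv,.05),3))
print("fan",tri((cs,(307,229)),(ct,(321,196))))
print("clip",tri((cs,(281.5,175)),(ct,(325.5,159))))
# hood front strip corners in top at z~.02
for uv in [(307,190),(365,236)]: print(uv,onz(ct,uv,.02))
for uv in [(247,231),(280,235),(212,255),(262,295),(307,250),(243,215)]: print(uv,onz(ct,uv,.046),onz(ct,uv,.5))
print("proj",proj(ct,[[0,0,0],[.28,.586,.239],[.28,.586,.6]]))
E
python3 - <<'E'
import cv2
a=cv2.imread("pics/top0.png");cv2.imwrite("pics/b.png",cv2.resize(a[95:300,200:440],None,fx=3,fy=2.9,interpolation=2)[:600])
E
```

```text
flask t 0.95 [421. 228.] [ 0.345 -0.302  0.05 ]
flask t 0.16 [392. 236.] [ 0.328 -0.2    0.05 ]
cylinder s 0.65 [242. 293.] [0.583 0.394 0.05 ]
cylinder t 0.81 [212. 183.] [0.57  0.408 0.05 ]
beaker s 0.77 [283. 255.] [0.527 0.206 0.05 ]
beaker t 0.64 [267. 190.] [0.527 0.215 0.05 ]
beaker t 0.53 [353. 184.] [ 0.523 -0.086  0.05 ]
dropper s 0.57 [269. 276.] [0.536 0.314 0.05 ]
dropper s 0.56 [308. 173.] [ 0.588 -0.419  0.05 ]
dropper t 0.77 [238. 192.] [0.529 0.317 0.05 ]
bottle t 0.75 [392. 236.] [ 0.328 -0.2    0.05 ]
hood_flask s 0.5 [316. 207.] [ 0.489 -0.11   0.05 ]
hood_dish s 0.66 [308. 173.] [ 0.588 -0.418  0.05 ]
hood_dish t 0.38 [353. 183.] [ 0.523 -0.087  0.05 ]
fan_top s 0.54 [281. 175.] [ 0.697 -0.375  0.05 ]
fan_top s 0.43 [307. 227.] [0.491 0.033 0.05 ]
marker_point s 0.46 [281. 175.] [ 0.698 -0.374  0.05 ]
marker_point t 0.4 [323. 158.] [0.624 0.011 0.05 ]
lip_front s 0.85 [308. 173.] [ 0.588 -0.421  0.05 ]
lip_front t 0.82 [353. 183.] [ 0.524 -0.085  0.05 ]
fan [0.49153254 0.02996081 0.04000837]
clip [0.57558655 0.00842291 0.21776472]
(307, 190) [0.52111519 0.07705668 0.02      ]
(365, 236) [ 0.33881641 -0.11045068  0.02      ]
(247, 231) [0.38979759 0.29519074 0.046     ] [0.31984315 0.23391078 0.5       ]
(280, 235) [0.36568619 0.18284611 0.046     ] [0.30206093 0.15105633 0.5       ]
(212, 255) [0.31791689 0.41997737 0.046     ] [0.26683095 0.32594123 0.5       ]
(262, 295) [0.16828169 0.25866452 0.046     ] [0.15647461 0.20697259 0.5       ]
(307, 250) [0.30581679 0.09478315 0.046     ] [0.25790709 0.08610967 0.5       ]
(243, 215) [0.44692714 0.30554607 0.046     ] [0.36197633 0.24154786 0.5       ]
proj [[342.84511152 338.10998811]
 [144.95389365 266.2537808 ]
 [ 92.75173095 255.04169863]]
```

View pics/b.png

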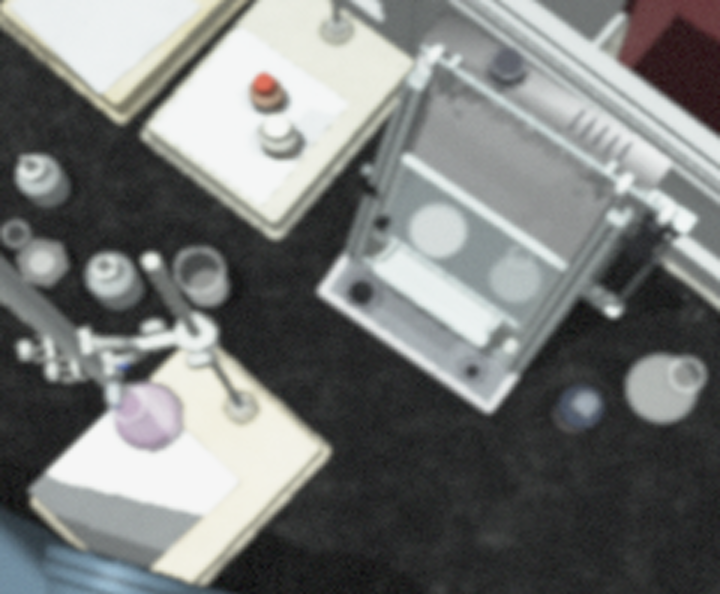

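Run:
```python
from h import *
from scipy.optimize import least_squares
cs=bot.camera("side");ct=bot.camera("top")
g=lambda x,y:(200+x/3,95+y/2.9)
f=lambda x,y:(200+x/2.7,50+y/2.7)
# stand
for n,p,z in [("top",(215,345),.046),("right",(330,450),.046),("bot",(200,580),.046),("left",(30,495),.046),("rod",(240,408),.05),("rodtop",(152,262),.8),("burlow",(112,395),.35),("clamp",(200,335),.51)]:
    print(n,onz(ct,g(*p),z)[:2].round(3))
print("burtop",onz(ct,(146,142),1.1))
# hood: params X,Y,yaw ; correspondences
H=[]
S=np.array([.259,0,.966]); 
def W(p,q): 
    c,s=np.cos(p[2]),np.sin(p[2]); return np.array([p[0]+c*q[0]-s*q[1],p[1]+s*q[0]+c*q[1],q[2]])
# fan, lamp centres (hood x unknown fx, z unknown fz)
def res(p):
    fx,fz=p[3],p[4]; r=[]
    for c,uv,q in [(ct,g(360,292),(fx,.08,fz)),(ct,g(473,370),(fx,-.08,fz)),(cs,f(289,480),(fx,.08,fz)),
        (ct,g(320,290),(-.155,.125,.02)),(ct,g(490,410),(-.155,-.125,.02))]:
        r+=list((proj(c,W(p,q))[0]-uv))
    return r
s=least_squares(res,[.6,-.1,-.5,-.12,.045]);p=s.x;print(p,np.round(s.fun,1))
M=tri((cs,f(226,338)),(ct,g(376,181)));print("marker",M)
Wp=tri((cs,f(249,378)),(ct,g(380,223)));print("wp",Wp)
c,sn=np.cos(p[2]),np.sin(p[2])
for v in (M,Wp):
    d=v-[p[0],p[1],0];print("hood axes",[c*d[0]+sn*d[1],-sn*d[0]+c*d[1],d[2]])
for q in (("lip ends in top",ct,g(372,265)),("",ct,g(485,348))): print(onz(q[1],q[2],.128))
```

```text
top [0.442 0.206]
right [0.304 0.085]
bot [0.167 0.243]
left [0.282 0.429]
rod [0.363 0.183]
rodtop [0.364 0.181]
burlow [0.345 0.282]
clamp [0.366 0.179]
burtop [0.3658867  0.28701561 1.1       ]
[ 0.53643956 -0.11534404 -0.72847708 -0.13233031  0.04641869] [ 0.3 -0.1 -0.2 -0.   0.2  0.  -0.4 -0.2  0.3  0.1]
marker [0.57450075 0.00755825 0.21852624]
wp [0.54398957 0.00657745 0.1673115 ]
hood axes [np.float64(-0.05341938746561142), np.float64(0.11704698331426902), np.float64(0.21852624072269455)]
hood axes [np.float64(-0.07553355289577444), np.float64(0.09600278330575791), np.float64(0.16731149711349144)]
[0.5038208  0.01853832 0.128     ]
[ 0.39595723 -0.0963973   0.128     ]
```

```bash
python3 -m handwheel '[[-0.14,-0.3,0.05,0.1,0],[-0.28,-0.6,0.1,0.2,0],[-0.42,-0.88,0.15,0.3,0],[-0.5,-1,0.15,0.4,0],[-0.5,-1,0.15,0.4,0]]'; python3 -c "
from h import *
s=bot.read_state();print(s['t'],s['qpos'].round(3),s['tool_pos'],s['orientation'])"
```

```text
t: 3.2
tool_pos: [0.1695, 0.3629, 0.2728]
orientation: [0.0, 0.638, 0.77, 0.0]
force: [-0.3, 0.4, 1.0]
finger_gap: 0.569
3.2 [-1.085  0.066 -0.168  2.103  0.014  0.973  0.497] [0.16949559 0.36292888 0.27275406] [7.28544393e-05 6.38009527e-01 7.70028427e-01 2.46146515e-04]
```

```bash
python3 -m handwheel '[[-0.08,-0.19,0.02,0.06,0],[-0.16,-0.37,0.02,0.12,0],[-0.12,-0.45,0.02,0.18,0],[-0.04,-0.54,0.02,0.18,0],[0.06,-0.62,0.02,0.18,0]]'; python3 -c "
from h import *
s=bot.read_state();print(s['t'],s['qpos'].round(3))"
```

```text
t: 3.7
tool_pos: [0.1854, 0.2087, 0.278]
orientation: [0.0, 0.524, 0.852, 0.001]
force: [1.2, 0.4, 0.5]
finger_gap: 0.12
3.7 [-0.989 -0.206 -0.015  2.335 -0.003  1.011  1.036]
```

```bash
python3 -m handwheel '[[0.14,-0.16,0.02,0,0],[0.26,-0.36,0.02,0,0],[0.34,-0.56,0.02,-0.05,0],[0.38,-0.76,0.02,-0.14,0],[0.40,-0.84,0.02,-0.23,0]]'; python3 -c "
from h import *
s=bot.read_state();print(s['t'],s['qpos'].round(3))"
```

```text
t: 4.2
tool_pos: [0.2855, -0.0029, 0.2829]
orientation: [0.0, 0.672, 0.74, 0.001]
force: [1.2, 1.2, 0.6]
finger_gap: 0.004
4.2 [-0.662 -0.263  0.432  2.336  0.125  1.047  1.362]
```

```bash
python3 -m handwheel '[[0.0,0.0,0,-0.09,0],[0.05,0.02,-0.04,-0.18,0],[0.1,0.05,-0.12,-0.27,0],[0.15,0.08,-0.2,-0.36,0],[0.18,0.1,-0.28,-0.45,0]]';python3 -m handwheel '[[0,0.02,0,-0.074,0],[0,0.02,0,-0.074,0]]'
python3 - <<'E'
from h import *
s=bot.read_state();print(s['t'],s['qpos'].round(3))
cw=bot.camera("wrist");cs=bot.camera("side");ct=bot.camera("top")
import pickle;pickle.dump([cw,cs,ct],open("c1.pkl","wb"))
cv2.imwrite("pics/w1.png",cw["pixels"])
a=cs["pixels"][90:260,250:420];b=ct["pixels"][120:290,290:460]
cv2.imwrite("pics/c.png",cv2.resize(np.hstack([a,b]),None,fx=2.3,fy=2.9,interpolation=2))
print(cw["origin"],bot.read_state()['tool_pos'])
E
```

```text
t: 4.7
tool_pos: [0.3315, 0.0251, 0.2122]
orientation: [0.0, 0.887, 0.463, 0.001]
force: [0.6, -0.7, -0.3]
finger_gap: 0.006
t: 4.9
tool_pos: [0.3302, 0.0299, 0.2123]
orientation: [0.0, 0.911, 0.413, -0.0]
force: [-0.4, -0.3, -0.8]
finger_gap: 0.004
4.9 [-6.050e-01  3.000e-03  3.850e-01  2.344e+00 -1.000e-03  7.950e-01
  6.320e-01]
[0.28007224 0.07451375 0.35950152] [0.33045974 0.0295834  0.21297331]
```

View pics/w1.png

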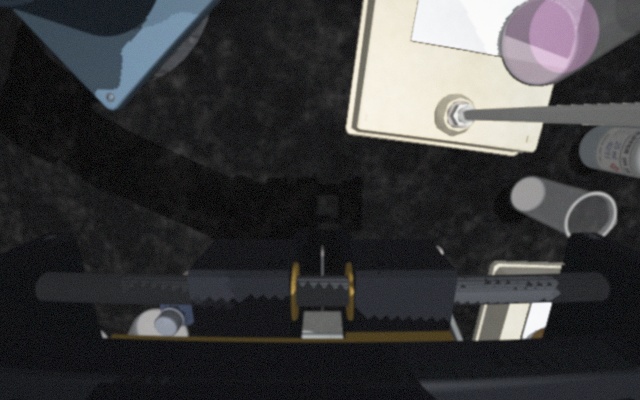

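View pics/c.png

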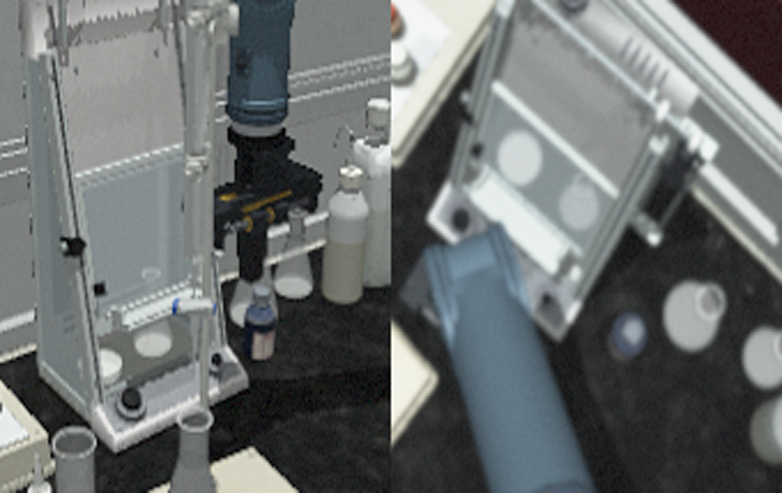

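Run:
```python
from h import *
import pickle
cw,cs,ct=pickle.load(open("c1.pkl","rb"))
T=np.array([.3305,.0296,.213]); a=-41.7*np.pi/180; y=np.array([np.cos(a),np.sin(a),0]); x=np.array([-y[1],y[0],0])
for h in (0,.064,.1,.12,.14,.16,.18,.2,.22):
    q=np.array([T+[0,0,h],T+[0,0,h]+x*.0935,T+[0,0,h]-x*.0935])
    print(h,((proj(cs,q)-[250,90])*4).round().astype(int).tolist())
im=cv2.resize(cs["pixels"][90:230,300:420],None,fx=5,fy=4.2,interpolation=2)
for h in (0,.064,.1,.14,.18,.22):
    for k in (0,.0935,-.0935):
        p=(proj(cs,T+[0,0,h]+x*k)[0]-[300,90])*[5,4.2]; cv2.circle(im,(int(p[0]),int(p[1])),3,(0,0,255),-1)
cv2.imwrite("pics/d.png",im)
```

```text
0 [[432, 382], [337, 414], [519, 353]]
0.064 [[436, 305], [339, 333], [524, 278]]
0.1 [[438, 259], [340, 286], [528, 235]]
0.12 [[439, 234], [341, 260], [530, 210]]
0.14 [[441, 207], [341, 233], [531, 185]]
0.16 [[442, 181], [342, 205], [533, 159]]
0.18 [[443, 154], [343, 177], [535, 133]]
0.2 [[445, 127], [343, 149], [537, 107]]
0.22 [[446, 99], [344, 120], [539, 81]]
```

View pics/d.png

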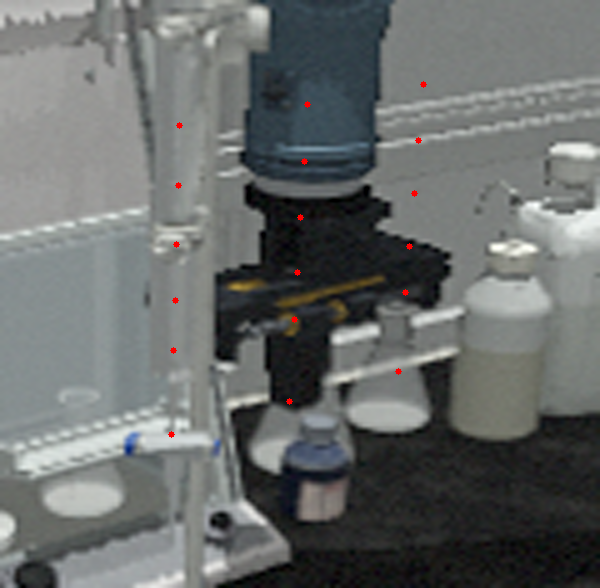

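```bash
python3 -m handwheel '[[0,0,-0.2,0,0],[0.06,-0.05,-0.42,0,0],[0.16,-0.14,-0.42,0,0],[0.22,-0.196,-0.42,0,0],[0.22,-0.196,-0.42,0,0]]'; python3 -m handwheel '[[0.015,-0.0134,0,0,0],[0.03,-0.0268,0,0,0],[0.03,-0.0268,0,0,0]]'
```

```text
t: 5.55
tool_pos: [0.3874, -0.0214, 0.1076]
orientation: [0.001, 0.911, 0.412, 0.001]
force: [0.0, -0.5, 0.8]
finger_gap: 0.006
t: 5.85
tool_pos: [0.3932, -0.0258, 0.1082]
orientation: [0.0, 0.91, 0.414, 0.001]
force: [-0.5, 0.3, 0.4]
finger_gap: 0.002
```

```bash
python3 -m handwheel '[[0.012,-0.0107,0,0,0],[0.024,-0.0214,0,0,0],[0.036,-0.032,0,0,0],[0.048,-0.043,0,0,0],[0.048,-0.043,0,0,0]]'; python3 -m handwheel '[[0.006,-0.0053,0,0,0],[0.012,-0.0107,0,0,0],[0.012,-0.0107,0,0,0]]'
```

```text
t: 6.35
tool_pos: [0.4053, -0.0372, 0.1076]
orientation: [0.0, 0.911, 0.413, 0.0]
force: [0.4, 0.7, 0.3]
finger_gap: 0.002
t: 6.65
tool_pos: [0.4079, -0.0396, 0.1076]
orientation: [0.0, 0.911, 0.413, 0.0]
force: [-0.5, 0.4, -0.1]
finger_gap: 0.002
```

```bash
for i in 1; do python3 -m handwheel '[[0.006,-0.0053,0,0,0],[0.006,-0.0053,0,0,0]]'; python3 -m handwheel '[[0.006,-0.0053,0,0,0],[0.006,-0.0053,0,0,0]]';  done
```

```text
t: 6.85
tool_pos: [0.4095, -0.0409, 0.1076]
orientation: [0.0, 0.911, 0.413, 0.0]
force: [-0.2, -0.2, 0.5]
finger_gap: 0.005
t: 7.05
tool_pos: [0.411, -0.0422, 0.1076]
orientation: [0.0, 0.911, 0.413, 0.0]
force: [-0.5, -0.0, 0.2]
finger_gap: 0.006
```

```bash
python3 -m handwheel '[[0.006,-0.0053,0,0,0],[0.006,-0.0053,0,0,0]]'; python3 -m handwheel '[[0.006,-0.0053,0,0,0],[0.006,-0.0053,0,0,0]]'; python3 -m handwheel '[[0.006,-0.0053,0,0,0],[0.006,-0.0053,0,0,0]]'
```

```text
t: 7.25
tool_pos: [0.4125, -0.0436, 0.1076]
orientation: [0.0, 0.911, 0.413, 0.0]
force: [-0.6, -0.5, 0.0]
finger_gap: 0.002
t: 7.45
tool_pos: [0.414, -0.0449, 0.1076]
orientation: [0.0, 0.911, 0.413, 0.0]
force: [0.1, -0.3, 0.0]
finger_gap: 0.004
t: 7.65
tool_pos: [0.4155, -0.0462, 0.1076]
orientation: [0.0, 0.911, 0.413, 0.0]
force: [0.2, 0.9, 0.3]
finger_gap: 0.005
```

Run:
```python
from h import *
cs=bot.camera("side")
im=cv2.resize(cs["pixels"][130:250,265:385],None,fx=5,fy=5,interpolation=2)
O=np.array([.5364,-.1153,0]);X=np.array([.746,-.666,0]);Y=np.array([.666,.746,0])
for xh in (-.134,-.128):
  for yh in (-.075,.075):
    p=(proj(cs,O+X*xh+Y*yh+[0,0,.128])[0]-[265,130])*5; cv2.circle(im,(int(p[0]),int(p[1])),2,(0,0,255),-1)
cv2.imwrite("pics/e.png",im)
```

```text
(no output)
```

View pics/e.png

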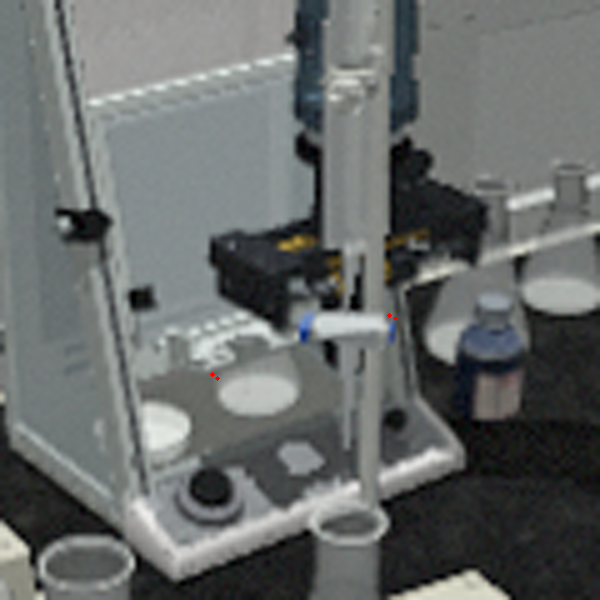

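```bash
python3 -m handwheel '[[0.006,-0.0053,0,0,0],[0.012,-0.0107,0,0,0],[0.012,-0.0107,0,0,0]]'; python3 -m handwheel '[[0.006,-0.0053,0,0,0],[0.006,-0.0053,0,0,0]]'; python3 -m handwheel '[[0.006,-0.0053,0,0,0],[0.006,-0.0053,0,0,0]]'
```

```text
t: 8.0
tool_pos: [0.4186, -0.049, 0.1076]
orientation: [0.0, 0.911, 0.413, 0.0]
force: [0.4, 0.7, 0.6]
finger_gap: 0.006
t: 8.2
tool_pos: [0.42, -0.0503, 0.1076]
orientation: [0.0, 0.911, 0.413, 0.0]
force: [0.8, -0.5, -1.1]
finger_gap: 0.007
t: 8.4
tool_pos: [0.4211, -0.0513, 0.1075]
orientation: [-0.0, 0.911, 0.413, -0.0]
force: [-0.8, 1.4, -0.3]
finger_gap: 0.007
```

```bash
python3 -m handwheel '[[0.003,-0.0027,0,0,0],[0.003,-0.0027,0,0,0]]'; python3 -m handwheel '[[0.006,-0.0053,0,0,0],[0.006,-0.0053,0,0,0]]'
```

```text
t: 8.6
tool_pos: [0.4212, -0.0515, 0.1074]
orientation: [-0.001, 0.911, 0.413, -0.001]
force: [-3.2, 4.4, 2.7]
finger_gap: 0.007
t: 8.8
tool_pos: [0.4213, -0.0516, 0.1073]
orientation: [-0.002, 0.91, 0.414, -0.002]
force: [-7.5, 7.5, 7.8]
finger_gap: 0.003
```

```bash
python3 -m handwheel '[[0.003,-0.0028,0.015,0,0],[0.006,-0.0055,0.03,0,0],[0.009,-0.0083,0.045,0,0],[0.012,-0.011,0.06,0,0],[0.0155,-0.0138,0.077,0,0]]'
python3 - <<'E'
from h import *
cs=bot.camera("side")
cv2.imwrite("pics/f.png",cv2.resize(cs["pixels"][145:235,265:355],None,fx=6,fy=6,interpolation=2))
E
```

```text
t: 9.3
tool_pos: [0.4249, -0.055, 0.1261]
orientation: [-0.002, 0.91, 0.414, -0.002]
force: [-5.4, 7.1, 0.5]
finger_gap: 0.009
```

View pics/f.png

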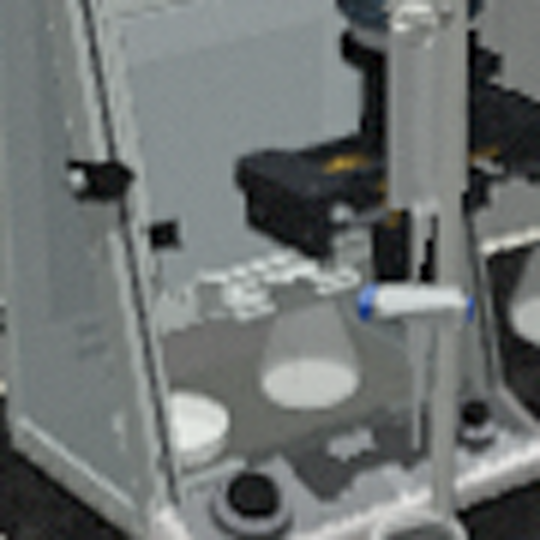

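```bash
cat > gap.py <<'E'
from h import *
from scipy.optimize import least_squares
X=np.array([.746,-.666,0]);Y=np.array([.666,.746,0]);S=X*.259+[0,0,.966]
M=np.array([.5745,.0076,.2185])
def blob(im,x0,y0,x1,y1):
    r=255-im[y0:y1,x0:x1].min(2).astype(float) if 0 else 255-im[y0:y1,x0:x1].mean(2)
    w=np.clip(r-175,0,None); ys,xs=np.mgrid[y0:y1,x0:x1]; return np.array([(w*xs).sum(),(w*ys).sum()])/w.sum(), w.sum()
def gap(c,show=True):
    im=c["pixels"]
    m,wm=blob(im,279,169,288,181)
    best=None
    # search darkest blob along the pointer track
    g=np.clip(255-im.mean(2)-175,0,None)[168:198,288:299].copy()
    g=cv2.GaussianBlur(g,(5,5),0); i=np.unravel_index(g.argmax(),g.shape); cy,cx=i[0]+168,i[1]+288
    w,ww=blob(im,cx-4,cy-4,cx+5,cy+5)
    # scale so that marker is projected on m: optimise marker position in image plane
    def res(p):
        Mp=M+p[0]*Y+p[1]*np.array([0,0,1]); return np.r_[proj(c,Mp)[0]-m, proj(c,Mp+p[2]*S-p[3]*Y)[0]-w]
    s=least_squares(res,[0,0,0,.02]); print("marker px",m.round(2),"window px",w.round(2),"window-marker mm",1e3*s.x[2],"sideways",1e3*s.x[3]); return s.x[2]
if __name__=="__main__":
    gap(bot.camera("side")); print(bot.read_state()["tool_pos"],bot.read_state()["t"])
E
python3 gap.py
python3 - <<'E'
from gap import *
import pickle
gap(pickle.load(open("c1.pkl","rb"))[1])
E
```

```text
marker px [282.22 174.69] window px [291.49 183.37] window-marker mm -35.94182453907227 sideways 28.29422508282727
[ 0.42509722 -0.05506885  0.12657753] 9.4
marker px [282.22 174.72] window px [292.57 189.35] window-marker mm -56.13269528413526 sideways 28.397589391407788
```

```bash
python3 -m handwheel '[[0.0039,-0.0034,0.019,0,0],[0.0077,-0.0069,0.039,0,0],[0.0116,-0.0103,0.058,0,0],[0.0154,-0.0138,0.077,0,0],[0.0193,-0.0172,0.0966,0,0]]'; python3 gap.py
```

```text
t: 9.9
tool_pos: [0.4297, -0.0593, 0.1503]
orientation: [-0.002, 0.91, 0.414, -0.002]
force: [-6.7, 7.3, 0.0]
finger_gap: 0.002
marker px [282.18 174.66] window px [289.97 176.03] window-marker mm -11.1869574301083 sideways 27.56525904807251
[ 0.42998302 -0.05943697  0.1509335 ] 9.95
```

Tracks the tool exactly. The remaining 11 mm, in small steps.

```bash
python3 -m handwheel '[[0.0023,-0.0021,0.0116,0,0],[0.0046,-0.0041,0.0232,0,0],[0.0069,-0.0062,0.0348,0,0],[0.0069,-0.0062,0.0348,0,0]]'; python3 gap.py
python3 - <<'E'
from h import *
cs=bot.camera("side")
cv2.imwrite("pics/g.png",cv2.resize(cs["pixels"][150:210,265:325],None,fx=9,fy=9,interpolation=2))
E
```

```text
t: 10.35
tool_pos: [0.4316, -0.0609, 0.1592]
orientation: [-0.002, 0.91, 0.414, -0.002]
force: [-6.3, 7.5, 6.6]
finger_gap: 0.009
marker px [282.25 174.66] window px [287.51 173.8 ] window-marker mm -1.8887547338771244 sideways 19.707742740205052
[ 0.43159976 -0.06089477  0.15920653] 10.4
```

View pics/g.png

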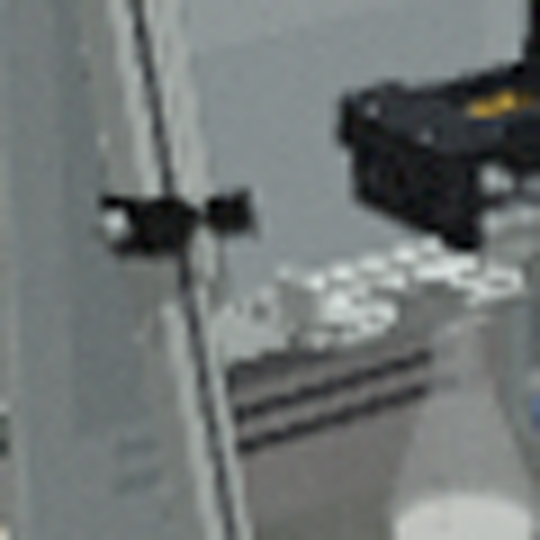

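```bash
python3 -m handwheel '[[-0.008,0.007,0,0,0],[-0.016,0.014,0,0,0],[-0.03,0.027,0,0,0],[-0.1,0.09,0,0,0],[-0.24,0.215,0,0,0]]'
python3 - <<'E'
from h import *
cs=bot.camera("side")
g=255-cs["pixels"][168:182,278:296].mean(2);print(g.astype(int))
im=cs["pixels"]
from gap import *
m,_=blob(im,279,169,287,181);w,_=blob(im,287,168,296,180);print(m,w)
E
```

```text
t: 10.95
tool_pos: [0.3759, -0.0097, 0.1602]
orientation: [0.001, 0.911, 0.411, 0.002]
force: [0.1, 1.9, -0.2]
finger_gap: 0.005
[[131 128 103  95 125 172 101  96  92 100 125 115 116 114 114 116 114 116]
 [135 129 116  92 106 195 130  91  92  97 121 114 115 114 114 116 112 115]
 [133 130 122  90 104 191 133  86  90  94 108 120 116 124 128 114 114 118]
 [142 144 135 101 111 186 162 101  99  99 122 155 151 186 173 108 113 115]
 [249 241 206 199 225 232 231 175 117 136 233 227 225 239 183 116 113 113]
 [155 243 245 234 233 234 237 246 218 172 243 227 231 232 198 135 113 116]
 [ 91 213 249 231 236 235 224 234 226 201 238 229 233 237 214 154 114 112]
 [127 185 240 245 223 226 242 232 189 136 179 215 206 201 184 152 112 117]
 [178 217 238 236 229 232 230 224 159 103 121 162 143 142 132 140 111 113]
 [217 241 237 242 230 231 219 209 140 110 101 136 110 112 112 114 116 118]
 [190 184 184 194 203 183 189 192 131 111 100 142 113 115 113 115 116 117]
 [148 145 146 148 154 140 161 195 136 120 100 145 120 114 114 115 116 108]
 [153 150 148 146 146 144 150 207 159 129 111 144 130 114 114 117 116 109]
 [147 145 149 149 150 145 152 207 164 126 147 140 127 114 116 111 108 116]]
[282.21322867 174.68408184] [289.69180566 173.29695431]
```

```bash
python3 -m handwheel '[[-0.06,0.053,0.04,0,0],[-0.12,0.107,0.08,-0.09,0],[-0.12,0.107,0.08,-0.18,0],[-0.12,0.107,0.08,-0.27,0],[-0.12,0.107,0.08,-0.36,0]]'; python3 -m handwheel '[[0,0,0,-0.09,0.5],[0,0,0,-0.18,1],[0,0,0,-0.27,1],[0,0,0,-0.36,1],[0,0,0,-0.45,1]]';python3 -m handwheel '[[0,0,0,-0.09,1],[0,0,0,-0.18,1],[0,0,0,-0.18,1]]'
python3 - <<'E'
from h import *
s=bot.read_state();print(s['qpos'].round(2))
q=s['orientation'];print("x angle",np.degrees(2*np.arctan2(q[2],q[1])))
p=s['tool_pos'];d=p[:2]-[.5364,-.1153];print("hood",d@[.746,-.666],d@[.666,.746])
E
```

```text
t: 11.5
tool_pos: [0.3442, 0.0179, 0.18]
orientation: [-0.0, 0.99, 0.14, 0.001]
force: [0.1, -0.2, -0.3]
finger_gap: 0.002
t: 12.0
tool_pos: [0.3442, 0.0177, 0.1798]
orientation: [-0.0, 0.977, -0.212, 0.0]
force: [0.6, -0.9, -0.2]
finger_gap: 0.439
t: 12.3
tool_pos: [0.3442, 0.0177, 0.1798]
orientation: [-0.0, 0.939, -0.345, 0.0]
force: [-0.7, 0.4, -1.0]
finger_gap: 0.706
[-0.51  0.1   0.35  2.35 -0.06  0.69 -0.82]
x angle -40.3746613043432
hood -0.2319944100779662 -0.02880479058177281
```

```bash
python3 -m handwheel '[[0.08,-0.072,0,-0.005,1],[0.16,0.016,0,-0.01,1],[0.25,0.12,0,-0.015,1],[0.32,0.2,0,-0.015,1],[0.366,0.247,0,-0.015,1]]'; python3 -m handwheel '[[-0.009,0.008,0,0,1],[-0.009,0.008,-0.1,0,1],[-0.009,0.008,-0.1,0,1]]'
python3 - <<'E'
from h import *
s=bot.read_state();print(s['t'],s['qpos'].round(2))
q=s['orientation'];print("x angle",np.degrees(2*np.arctan2(q[2],q[1])))
p=s['tool_pos'];d=p[:2]-[.5364,-.1153];print("hood",d@[.746,-.666],d@[.666,.746])
cs=bot.camera("side");cw=bot.camera("wrist")
a=cv2.resize(cs["pixels"][140:260,255:375],(400,400),interpolation=2);b=cv2.resize(cw["pixels"][:, 120:520],(400,400))
cv2.imwrite("pics/i.png",np.hstack([a,b]))
E
```

```text
t: 12.8
tool_pos: [0.4369, 0.0813, 0.1798]
orientation: [-0.0, 0.936, -0.353, 0.0]
force: [0.0, -0.1, 0.8]
finger_gap: 1.0
t: 13.1
tool_pos: [0.4306, 0.0804, 0.153]
orientation: [0.002, 0.935, -0.355, -0.002]
force: [-1.1, 0.6, 0.2]
finger_gap: 0.999
13.1 [-0.55  0.32  0.31  2.16 -0.15  0.68 -0.86]
x angle -41.54199546708563
hood -0.2092967043957167 0.0755510252280628
```

View pics/i.png

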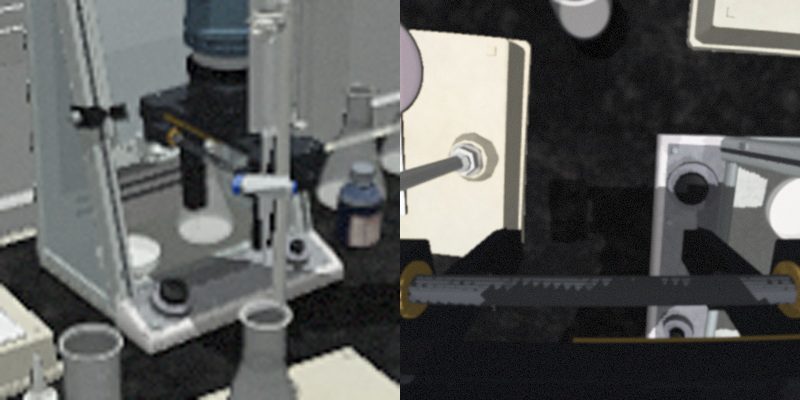

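Run:
```python
from h import *
cw=bot.camera("wrist");cs=bot.camera("side")
for n,uv in (("fan",(412,183)),("lamp",(395,325)),("cornerL",(377,136))):
    P=onz(cw,uv,.046 if n!="cornerL" else .02);d=P[:2]-[.5364,-.1153];print(n,P,"hood",d@[.746,-.666],d@[.666,.746])
for c,nm in ((cw,"w"),(cs,"s")):
    for d in bot.trace(c,"fan_top")[:2]:
        ys,xs=np.nonzero(d["pixels"]);print(nm,d["p"],d["bbox"],xs.mean(),ys.mean())
print("tri",tri((cw,(412,183)),(cs,(255+173*.3,140+290*.3))))
```

```text
fan [0.50032525 0.03326763 0.046     ] hood -0.12585780568200294 0.08680566310286048
lamp [ 0.39436685 -0.07920184  0.046     ] hood -0.12999810973112463 -0.06766485015084193
cornerL [0.5052639  0.08274275 0.02      ] hood -0.15512400407474378 0.12700324449330075
w 0.97 [392.3, 172.9, 429.7, 204.4] 409.7901938426454 188.49600912200685
w 0.39 [597.2, 202.8, 637.8, 249.9] 619.676273458445 224.91353887399464
s 0.52 [261.0, 245.6, 276.0, 298.2] 268.442645074224 276.4116059379217
tri [0.49601621 0.03365842 0.04945632]
```

```bash
python3 -m handwheel '[[0.018,0.018,-0.15,0,1],[0.018,0.018,-0.3,0,1],[0.018,0.018,-0.38,0,1],[0.018,0.018,-0.38,0,1]]'
python3 - <<'E'
from h import *
s=bot.read_state();p=s['tool_pos'];d=p[:2]-[.5364,-.1153];print(p,"hood",d@[.746,-.666],d@[.666,.746])
E
```

```text
t: 13.8
tool_pos: [0.4362, 0.0856, 0.0582]
orientation: [0.001, 0.935, -0.355, -0.002]
force: [-0.8, -0.9, 0.3]
finger_gap: 1.002
[0.43620662 0.0855575  0.05816406] hood -0.20851535635943091 0.08311090962072068
```

```bash
python3 -m handwheel '[[0.02,-0.018,0,0,1],[0.04,-0.036,-0.02,0,1],[0.04,-0.036,-0.032,0,1],[0.04,-0.036,-0.032,0,1]]'; python3 -m handwheel '[[0,0,-0.008,0,1],[0,0,-0.016,0,1],[0,0,-0.016,0,1]]'
```

```text
t: 14.2
tool_pos: [0.4481, 0.0769, 0.052]
orientation: [-0.0, 0.935, -0.356, 0.0]
force: [-0.6, 0.6, -0.9]
finger_gap: 0.996
t: 14.5
tool_pos: [0.4481, 0.0772, 0.0478]
orientation: [-0.0, 0.935, -0.355, 0.0]
force: [0.0, 0.0, 2.6]
finger_gap: 1.007
```

```bash
python3 -m handwheel '[[0.003,-0.0027,-0.012,0,1],[0.006,-0.0053,-0.024,0,1],[0.009,-0.008,-0.034,0,1],[0.009,-0.008,-0.034,0,1]]'
```

```text
t: 14.9
tool_pos: [0.4498, 0.0762, 0.0423]
orientation: [-0.001, 0.935, -0.356, -0.001]
force: [-20.2, 3.2, 64.7]
finger_gap: 0.996
```

Run:
```python
from gap import *
for i in range(2):
    cs=bot.camera("side");im=cs["pixels"]
    print(blob(im,279,169,287,181)[0],blob(im,287,168,296,180)[0],bot.read_state()["force"])
a=cs["pixels"][145:260,255:370]
cw=bot.camera("wrist")["pixels"]
cv2.imwrite("pics/j.png",np.hstack([cv2.resize(a,(400,400),interpolation=2),cv2.resize(cw[110:260,330:480],(400,400),interpolation=2)]))
```

```text
[282.21203977 174.68462779] [289.72198276 173.26652299] [-19.79684671   3.85949416  64.49190341]
[282.23334663 174.68980189] [289.69904341 173.28403238] [-18.26144999   3.07970117  63.57804965]
```

View pics/j.png

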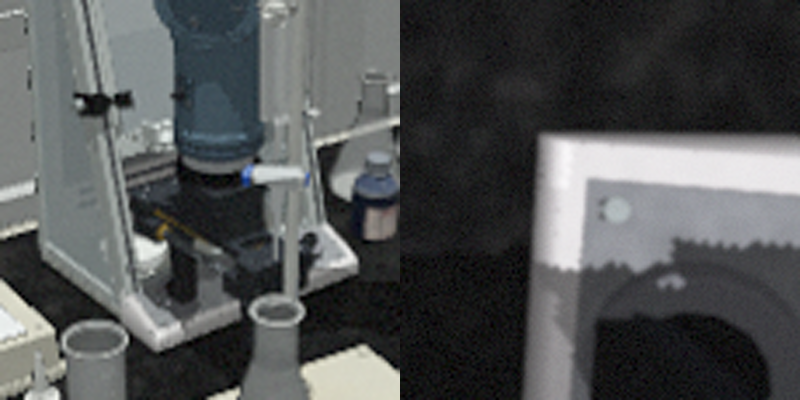

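```bash
python3 -m handwheel '[[-0.009,0.008,0.034,0,1],[-0.012,0.011,0.06,0,1],[-0.052,0.047,0.07,0,1],[-0.052,0.047,0.07,0,1]]';  python3 -m handwheel '[[0,0,0.15,0,1],[0,0,0.35,0,1],[0,0,0.5,0,1],[0,0,0.5,0,1]]'
python3 - <<'E'
from gap import *
s=bot.read_state();p=s['tool_pos'];d=p[:2]-[.5364,-.1153];print(s['t'],p,s['force'],"hood",d@[.746,-.666],d@[.666,.746])
cs=bot.camera("side");im=cs["pixels"]
print(blob(im,279,169,287,181)[0],blob(im,287,168,296,180)[0])
cv2.imwrite("pics/k.png",cv2.resize(im[140:270,245:375],None,fx=4.6,fy=4.6,interpolation=2))
E
```

```text
t: 15.45
tool_pos: [0.435, 0.088, 0.0563]
orientation: [0.0, 0.935, -0.355, -0.001]
force: [-0.3, -1.4, 0.4]
finger_gap: 0.999
t: 15.85
tool_pos: [0.4395, 0.0877, 0.1853]
orientation: [-0.002, 0.935, -0.355, 0.003]
force: [0.3, -1.2, -0.0]
finger_gap: 0.995
15.85 [0.43947955 0.08766173 0.18528007] [ 0.33433518 -1.19739455 -0.00803136] hood -0.20747516772676416 0.08686042901351397
[282.19970729 174.64236296] [290.77338757 172.55403835]
```

View pics/k.png

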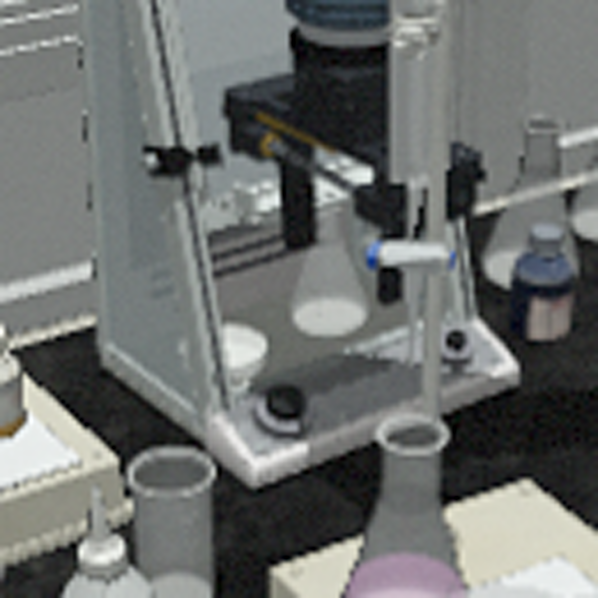

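```bash
python3 -m handwheel '[[0,0,0.02,0,1],[0,0,0.02,0,1],[0,0,0.02,0,1]]'; python3 -c "
from rig import bot
print(bot.finish_job())"
```

```text
t: 16.2
tool_pos: [0.4362, 0.0866, 0.1856]
orientation: [0.001, 0.935, -0.355, -0.001]
force: [-0.1, 0.8, 0.4]
finger_gap: 1.001
the job is handed in; nothing more can be done
None
```

I raised the window to the clip's pointer, pressed the fan button fully in and let it come back, then handed the job in at about 16 s of the 48 s allowed. The hand-in gave no verdict.

**How I pushed the window:** not quite as asked. The moves only allow a vertical tool, so I could not get the fingertips underneath the lip. I pressed the closed fingers (about 10 N) against its round front edge and moved them up along the slope. I did not grip the lip, and the window pane and the lip's upper side were not knowingly touched.

**Last checks:**
- **Window:** the side camera put its pointer about 2 mm below the clip's pointer, well inside the 9 mm limit. It stayed there after I let go and during the button press. In the last picture the pointers still looked level. The pixel reading for that picture came out about 2 to 3 mm higher, probably because the dark gripper had come into the measured area.
- **Fan button:** I pressed it with one open finger until it stopped dead at about 65 N, against the 5 N it needs. I inferred the full travel from that stop and from how far the tool moved. In the last picture the button looked out again.
- **Lamp button, clip, glassware and bottles:** I saw no sign that any of them had moved. I checked this only by eye, and not every piece of glassware was in view.
- **Contact:** the tool force was back near zero and the gripper was clear of everything at hand-in.

**Disagreement:** my first estimate from the pictures put the lip about 15 to 20 mm too far forward. I found its real position by touch.

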